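# Swap the run-down battery packs with the charged ones

### The arm

A 7-joint arm with a two-finger parallel gripper is mounted at the origin on a cart in front of the work surface, level with it; the furniture and walls round the work are solid. World frame = base frame: x ahead of the robot, y to its left, z up, the work surface at z = 0. Lengths are in m, angles in rad, forces in N, time in s.
With the tool pointing down it reaches from about 0.4 to 0.85 m from the base axis. Payload 4.5 kg.
Tool frame: the origin (TCP) lies where the fingers leave the gripper's body, on its centre line; the fingertips stand 64 mm ahead of it and the grasp point (between the pads) lies 45 mm ahead of it; z points along the fingers, y is the line along which they close (so a half turn about z gives the same grasp; the last joint's range is limited). The gripper opens to 88 mm and grips with 3 to 60 N. Pads are 18 mm wide; open, the fingers measure 123 mm over their backs; the gripper's body (75 mm by 187 mm) begins 45 mm behind the grasp point.
Start: joints at [1.163, 0.689, -0.195, 1.565, 0.157, 0.902, -0.215], TCP at [0.267, -0.565, 0.303] pointing down, gripper open.
Joint ranges: [-3.01, 3.01], [-0.46, 2.08], [-1.47, 1.51], [0.13, 2.56], [-1, 4.14], [0.04, 2.09], [-2.66, 2.66]. Speed limits (rad/s): [2.57, 2.57, 3.14, 3.14, 3.14, 3.14, 3.14].

### API

Orientations are given as a unit quaternion [x, y, z, w].
In Python, from plant import r gives the robot as it stands.
- The arm moves only by the tool play_rows, never from a script. Its arguments are lists of equal length, an entry for each row: "translation": the shift along the tool's x, y, z in m, a list of three; "delta_rot": the turn, a rotation vector about the tool's x, y, z in degrees, a list of three; "grip": the opening, from -1 (shut) to 1 (fully open). In form: {"translation": [[x, y, z], ...], "delta_rot": [[rx, ry, rz], ...], "grip": [grip, ...]}. A call has 1 to 20 rows; each row shifts and turns the commanded pose from where the row before left it, along the tool's axes as they then stand; what a row does not reach is not made up. A row lasts 1/8 s, in which the tool goes at most 62.5 mm and 10.7 degrees, less where a joint would pass 70% of its speed; a pose out of reach is approached as far as the arm can. A call with a gripper value outside its range is refused whole. The fingers move at their own pace and stop on an object; "squeeze" is the grip in N (left out, the last holds). Time passes only in rows, so rows that do not move let the fingers close. It gives the time, the measured TCP pose, the force, the opening and the grip force at its end, in the units of the state.
- r.get_state(): the state, without advancing time (a new reading comes with each control period).
- r.snapshot(name): name is "scene" or "top" or "wrist"; returns the picture (400x640x3 uint8, blue, green, red); there is no depth.
- r.get_calibration(name): a dict with "intrinsics" (3x3 intrinsics, pixels), "eye" and "rotation" of the camera in the world. Camera axes: x right, y up, looking along -z (the intrinsics and any distortion apply to the point x, -y, -z); pixel columns grow to the right and rows downward; lengths in m; the calibration is good to about 2 mm. A picture is of the moment at which its call begins: read the wrist's pose just before it. get_calibration takes no time and is no camera call; for the wrist camera it gives the pose at the moment of the call.
- r.finish_job(): hands the job in; it is judged then, once.
Trained networks look in the newest picture that a camera, given by its name, has taken for a name from the list of things; names that differ only in an ending like _2 or _b are one class to them, and where a whole thing is asked for, a point or a joint stands for the part that bears it (a point fixed in the world has none). Each returns a list of dicts, best first, with "confidence" (0 to 1); they miss things now and then, are a little off and sometimes report something else, mostly with a low value. They report only what shows in the picture. A call takes as long as a camera call. They do not tell look-alikes from the thing itself.
- r.look_for(camera, target): "point" ([x, y, z] in m, in world coordinates, good to about 4 mm: the middle of the surface that is visible of it).
- r.silhouettes(camera, target): "pixels" (400x640 bool, what is visible of it).
The state is a dict: "clock": time; "q": joint angles; "qd": joint speeds; "joint_torque": joint torques, N m; "tool_pos": TCP position; "eef_rot": TCP orientation; "contact_force": force on the tool from outside, world axes, zero at the start; "moment": the same for the moment, N m; "opening": opening from 0.0 (shut) to 1.0 (fully open); "finger_force": force on a finger pad.
Only numpy, scipy, OpenCV 4.12 (cv2) and the standard library are available. Lean on these libraries where they do the work, as an engineer would, in place of code of your own. Each camera call takes 0.05 s, during which the arm holds its last target. There are 200 camera calls.

### The job

The work lamp and the laser level have run down, and the two packs in the chargers are full: put the large charged pack in the lamp and the small charged pack in the laser level, and put the two run-down packs in the chargers (either pack in either charger), each one seated fully home. Stand a pack upright on a clear spot of the bench when you need somewhere to put it; never tip one over, and leave the tape measure and the enamel pot where they are.

Things in the scene. Friction and masses are not known exactly. Their poses are not given: they have to be found in the camera images.
- large_fresh: Large battery pack, 0.25-0.45 kg (mm): black stem 40x34x43 (x,y,z; foot edges rounded 3) pointing down, black cap 74x46x46 with a grey top inlay above it, total height 89. Origin: centre of the stem's foot; z up through the cap; the cap's 46 width lies along y. Half-turn symmetric about z. Charged; starts in charger_1.
- large_flat: Large battery pack, 0.25-0.45 kg (mm): black stem 40x34x43 (x,y,z; foot edges rounded 3) pointing down, black cap 74x46x46 with a grey top inlay above it, total height 89. Origin: centre of the stem's foot; z up through the cap; the cap's 46 width lies along y. Half-turn symmetric about z. Run down; starts in work_lamp.
- small_fresh: Small battery pack, 0.14-0.25 kg (mm): black stem 40x34x43 (x,y,z; foot edges rounded 3) pointing down, black cap 50x46x34 with a grey top inlay above it, total height 77. Origin: centre of the stem's foot; z up through the cap; the cap's 46 width lies along y. Half-turn symmetric about z. Charged; starts in charger_2.
- small_flat: Small battery pack, 0.14-0.25 kg (mm): black stem 40x34x43 (x,y,z; foot edges rounded 3) pointing down, black cap 50x46x34 with a grey top inlay above it, total height 77. Origin: centre of the stem's foot; z up through the cap; the cap's 46 width lies along y. Half-turn symmetric about z. Run down; starts in laser_level.
- charger_1: Low grey charger, 102x98x56 mm, fixed on bare wood at the left. Open-topped well 48x42 (x,y), 42 deep, 4 mm bevel at the mouth; a stem drops in, either way round, with 4 mm play a side, and the cap then stands 1 mm over the mouth. Origin: underside, below the well's middle; z up, front to -x. Well floor 14 mm, mouth 56 mm above origin. Starts holding large_fresh.
- charger_2: A second charger, the same as charger_1 in looks and every size (well floor 14 mm, mouth 56 mm above its origin), also on the bare wood at the left. Starts holding small_fresh.
- work_lamp: LED work lamp: grey housing, tilted white LED head, black-rimmed, at its front (-x), dark tubular stand, 125x148x85 mm, fixed on the black sheet (top 6 mm above the bench). Well as in charger_1, x and y likewise. Origin: underside, below the well's middle; z up. Well floor 43 mm, mouth 85 mm above origin; nothing stands over 3 mm above the mouth. Starts holding large_flat.
- laser_level: Cross-line laser level: grey body, rubber corners, round black turntable, cross-shaped window at its front (-x), 110x104x80 mm, fixed on the black sheet. Well as in charger_1, x and y likewise. Origin: underside, below the well's middle; z up. Well floor 38 mm, mouth 80 mm above origin; nothing stands above the mouth. Starts holding small_flat.
- tape_measure: Yellow tape measure, 61x89x66 mm, loose bystander; origin: centre of its underside. It and the pot are all that stands on the bare front strip of the bench (wood, z = 0, x 0.37 to 0.51, y -0.35 to 0.15), which has room to park a pack between them.
- enamel_pot: White enamel pot, open at the top, 79 mm across, 88 mm high, loose bystander on the same front strip; origin: centre of its underside.
Mind the look-alikes: they are no part of the job. What is shaped like the small_flat but pink is not meant.

How it is judged:
By the outcome, as a careful person would: the job done as asked, in the order asked, and still so for the second after the job is handed in, with the robot touching nothing.
It also fails if it takes over 120 s, if anything falls off the work surface, if the arm or the gripper's body presses on something with over 40 N, if the wrist force passes 120 N, or if a joint passes its speed limit or range.

## Working session

There is one attempt and no reset: what is moved stays moved. The work goes in short steps, Python scripts to look and compute and a tool call to move; the robot and the scene stay as the last step left them, time stands still between calls to the robot, and variables do not carry over. Pictures are saved under pics/ and viewed, at most 14 in all, crops included, and the job is handed in when it is done.

Besides the shell and the picture viewer there is one more tool, called as name(argument=value, ...), one argument or row to a line, values as JSON. play_rows: Moves the arm, as the interface text tells. Its arguments: {"type":"object","properties":{"translation":{"type":"array","items":{"type":"array","items":{"type":"number"}}},"delta_rot":{"type":"array","items":{"type":"array","items":{"type":"number"}}},"grip":{"type":"array","items":{"type":"number"}},"squeeze":{"type":"number"}},"required":["translation","delta_rot","grip"]}

```bash
ls; mkdir -p pics
python3 - <<'E'
from plant import r
import cv2,numpy as np
for c in ("scene","top"):
    im=r.snapshot(c); cv2.imwrite(f"pics/{c}0.png",im)
    k=r.get_calibration(c); print(c,np.round(k["intrinsics"],1).tolist(),np.round(k["eye"],3),np.round(k["rotation"],3).tolist(), [x for x in k])
    for t in ("large_fresh","small_fresh","charger_1","work_lamp","laser_level","tape_measure","enamel_pot"):
        print(c,t,[(np.round(d["point"],3).tolist(),round(d["confidence"],2)) for d in r.look_for(c,t)])
s=r.get_state();print({k:np.round(v,3).tolist() for k,v in s.items()})
E
```

```text
pics
scene [[381.9, 0.0, 311.8], [0.0, 381.9, 196.5], [0.0, 0.0, 1.0]] [0.148 0.695 0.769] [-0.112, 0.389, 0.884, -0.232] ['intrinsics', 'eye', 'rotation']
scene large_fresh [([0.426, 0.27, 0.102], 0.91)]
scene small_fresh [([0.588, 0.245, 0.088], 0.85)]
scene charger_1 [([0.572, 0.274, 0.044], 0.61), ([0.407, 0.295, 0.048], 0.55)]
scene work_lamp [([0.59, -0.228, 0.062], 0.97)]
scene laser_level [([0.612, 0.088, 0.066], 0.96)]
scene tape_measure [([0.44, -0.197, 0.04], 0.95)]
scene enamel_pot [([0.43, 0.115, 0.056], 0.75)]
top [[489.5, 0.0, 320.7], [0.0, 489.5, 202.3], [0.0, 0.0, 1.0]] [0.418 0.048 1.275] [0.024, -0.04, -0.7, 0.713] ['intrinsics', 'eye', 'rotation']
top large_fresh [([0.427, 0.254, 0.101], 0.73)]
top small_fresh [([0.426, 0.252, 0.102], 0.64)]
top charger_1 [([0.43, 0.23, 0.052], 0.71)]
top work_lamp [([0.598, -0.257, 0.085], 0.66)]
top laser_level [([0.62, 0.054, 0.083], 0.94), ([0.598, 0.239, 0.088], 0.18)]
top tape_measure [([0.442, -0.203, 0.055], 0.98), ([0.427, 0.23, 0.057], 0.21)]
top enamel_pot [([0.431, 0.108, 0.006], 0.68)]
{'clock': 0.8, 'q': [1.163, 0.689, -0.195, 1.565, 0.157, 0.902, -0.215], 'qd': [-0.001, 0.0, -0.0, -0.001, -0.0, 0.001, -0.001], 'joint_torque': [-0.0, -52.743, -1.267, -15.374, -0.052, -0.001, 0.0], 'tool_pos': [0.267, -0.565, 0.303], 'eef_rot': [0.976, 0.219, 0.0, 0.0], 'contact_force': [-0.283, 0.65, 0.147], 'moment': [0.02, 0.009, -0.0], 'finger_force': 0.0, 'opening': 0.997}
```

View pics/scene0.png

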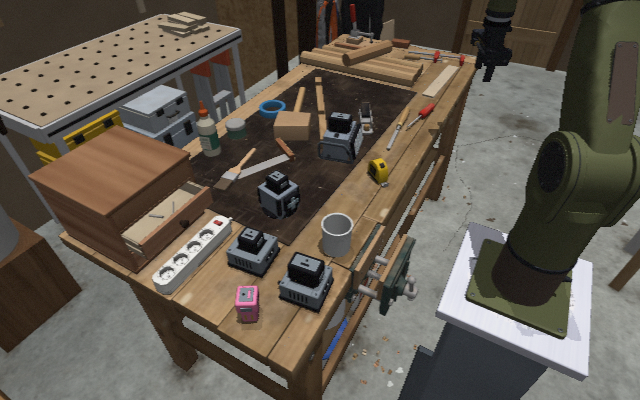

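View pics/top0.png

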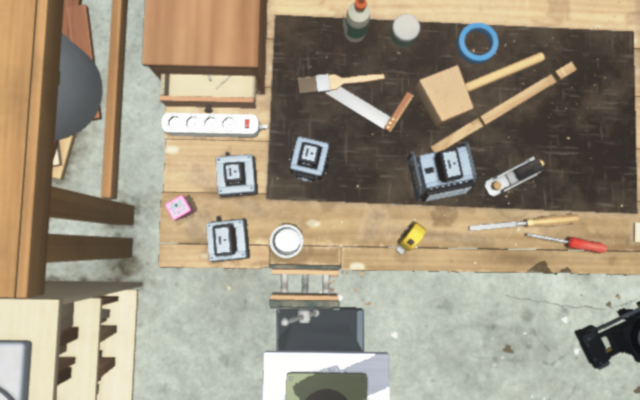

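The scene shows charger_1 with the large pack at (306,275), charger_2 with the small pack at (252,247), the level at (279,192), the lamp at (342,137), the tape at (378,170) and the pot at (337,235). The pink look-alike is at (247,302), standing loose on the bench, so it is not the small_flat. The small_flat is the black pack in the level. The top view agrees: lamp (442,170), level (310,157), chargers (236,174) and (227,240).

```bash
cat > h.py <<'E'
from plant import r
import numpy as np, cv2
from scipy.spatial.transform import Rotation as R
def camR(q):
    q=np.array(q); return R.from_quat(q) if q.size==4 else R.from_matrix(q)
def ray(k,uv):
    K=k["intrinsics"]; d=np.array([(uv[0]-K[0][2])/K[0][0],-(uv[1]-K[1][2])/K[1][1],-1.])
    return np.array(k["eye"]),camR(k["rotation"]).apply(d)
def onz(k,uv,z):
    e,d=ray(k,uv); return e+d*(z-e[2])/d[2]
def proj(k,p):
    c=camR(k["rotation"]).inv().apply(np.array(p)-k["eye"]); K=k["intrinsics"]
    return np.array([K[0][0]*c[0]/-c[2]+K[0][2],-K[1][1]*c[1]/-c[2]+K[1][2]])
def pose():
    s=r.get_state(); M=R.from_quat(s["eef_rot"]).as_matrix()
    return np.array(s["tool_pos"]),M,np.degrees(np.arctan2(M[1,0],M[0,0]))
def plan(x,y,z,yaw):
    """z = TCP height; print turn (about tool z) and tool shift after the turn"""
    p,M,a=pose(); dy=(yaw-a+90)%180-90
    c,s=np.cos(np.radians(a+dy)),np.sin(np.radians(a+dy))
    T=np.array([[c,s,0],[s,-c,0],[0,0,-1]])
    print("at",np.round(p,4),"yaw",round(a,2),"-> rz",round(-dy,2),"shift",np.round(T.T@(np.array([x,y,z])-p),4),"tilt",np.round(M[:2,2],4),"q7",round(r.get_state()["q"][6],2))
E
python3 - <<'E'
from h import *
k=r.get_calibration("wrist");p,M,a=pose()
print(np.round(k["intrinsics"],1).tolist(),"cam in tool",np.round(M.T@(k["eye"]-p),4),np.round(M.T@camR(k["rotation"]).as_matrix(),3).tolist())
plan(.60,-.25,.40,9)
E
```

```text
[[320.1, 0.0, 314.4], [0.0, 320.1, 207.3], [0.0, 0.0, 1.0]] cam in tool [ 0.0686  0.     -0.082 ] [[-0.0, 0.964, 0.268], [1.0, 0.0, 0.0], [0.0, 0.268, -0.964]]
at [ 0.2673 -0.565   0.3027] yaw 25.31 -> rz 16.31 shift [ 0.3779 -0.2591 -0.0973] tilt [ 0.0001 -0.0001] q7 -0.22
```

play_rows(
  translation=[
    [0,0,0],
    [0,0,0],
    [0.038,-0.026,-0.005],
    [0.038,-0.026,-0.005],
    [0.038,-0.026,-0.005],
    [0.038,-0.026,-0.005],
    [0.038,-0.026,-0.005],
    [0.038,-0.026,-0.005],
    [0.038,-0.026,0],
    [0.038,-0.026,0],
    [0.038,-0.026,0],
    [0.038,-0.026,0],
    [0,0,0],
    [0,0,0],
  ],
  delta_rot=[
    [0,0,8.15],
    [0,0,8.15],
    [0,0,0],
    [0,0,0],
    [0,0,0],
    [0,0,0],
    [0,0,0],
    [0,0,0],
    [0,0,0],
    [0,0,0],
    [0,0,0],
    [0,0,0],
    [0,0,0],
    [0,0,0],
  ],
  grip=[1,1,1,1,1,1,1,1,1,1,1,1,1,1],
  squeeze=30,
)

```text
clock: 2.55
tool_pos: [0.6013, -0.2493, 0.3326]
eef_rot: [0.997, 0.078, -0.001, 0.0]
contact_force: [-0.9, 0.2, -0.4]
opening: 0.998
finger_force: 0.0
```

```bash
cat >> h.py <<'E'
def snap(n):
    k=r.get_calibration("wrist"); im=r.snapshot("wrist"); cv2.imwrite(f"pics/{n}.png",im); return k,im
def find(t):
    for d in r.look_for("wrist",t): print(" ",t,np.round(d["point"],3),round(d["confidence"],2))
E
python3 - <<'E'
from h import *
k,im=snap("w1"); find("large_flat");find("work_lamp"); print(pose())
for d in r.silhouettes("wrist","large_flat"):
    ys,xs=np.nonzero(d["pixels"]); print(d["confidence"],len(xs),xs.min(),xs.max(),ys.min(),ys.max(),cv2.minAreaRect(np.c_[xs,ys].astype(np.float32)))
E
```

```text
large_flat [ 0.622 -0.28   0.137] 0.85
  large_flat [ 0.626 -0.267  0.088] 0.69
  work_lamp [ 0.628 -0.265  0.086] 0.59
(array([ 0.60074181, -0.25040187,  0.33285265]), array([[ 9.88055536e-01,  1.54096969e-01, -6.17229893e-04],
       [ 1.54096263e-01, -9.88055266e-01, -1.06406286e-03],
       [-7.73826108e-04,  9.56240379e-04, -9.99999243e-01]]), np.float64(8.864388894725325))
0.69 4425 327 381 138 223 ((353.9999694824219, 180.49996948242188), (84.99998474121094, 53.99999237060547), 90.0)
```

View pics/w1.png

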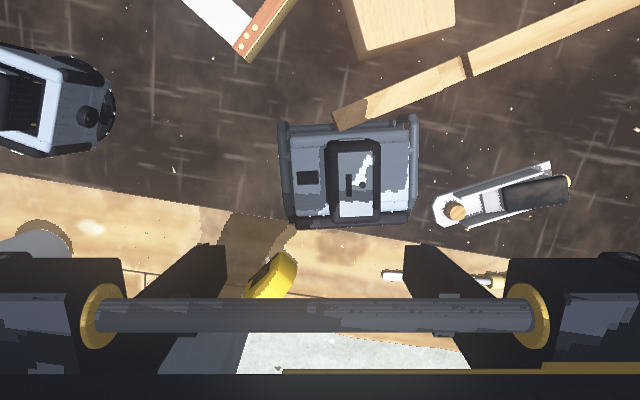

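The wrist view shows the lamp with its black pack cap at (354,180), grey inlay included, almost square to the image. The tape is at (270,275). I'll take a second view closer in for the stereo measurement.

play_rows(
  translation=[
    [-0.01,0.025,0.02],
    [-0.01,0.025,0.02],
    [0,0,0],
    [0,0,0],
  ],
  delta_rot=[
    [0,0,0],
    [0,0,0],
    [0,0,0],
    [0,0,0],
  ],
  grip=[1,1,1,1],
)

```text
clock: 3.25
tool_pos: [0.5905, -0.3003, 0.2935]
eef_rot: [0.997, 0.079, 0.001, -0.0]
contact_force: [-0.6, 0.1, 0.8]
opening: 1.0
finger_force: 0.0
```

```bash
cat >> h.py <<'E'
import pickle,os
from scipy.optimize import minimize
CAP={"large":(.074,.046,.046),"small":(.050,.046,.034)}
def box(p,size,below):   # p: x,y,ztop,yawdeg
    l,w,h=size; c,s=np.cos(np.radians(p[3])),np.sin(np.radians(p[3]))
    return np.array([[p[0]+c*a*l/2-s*b*w/2,p[1]+s*a*l/2+c*b*w/2,p[2]-g*h] for a in(-1,1) for b in(-1,1) for g in(0,below)])
def grab(tag,target,n,near=None):
    """save view with silhouette nearest to image guess"""
    k,im=snap(f"{tag}{n}"); best=r.silhouettes("wrist",target)
    out=[]
    for d in best:
        ys,xs=np.nonzero(d["pixels"])
        print(round(d["confidence"],2),len(xs),xs.min(),xs.max(),ys.min(),ys.max()); out.append(d["pixels"])
    pickle.dump((k,im,out),open(f"{tag}{n}.pkl","wb"))
def fit(views,size,p0,idx=None,fixz=None):
    V=[pickle.load(open(v+".pkl","rb")) for v in views]
    V=[(k,im,m[(idx or [0]*9)[i]]) for i,(k,im,m) in enumerate(V)]
    S=4
    def cost(p):
        c=0
        if fixz: p=[p[0],p[1],fixz,p[2]]
        for k,im,m in V:
            P=np.array([proj(k,q) for q in box(p,size,1)]); h=cv2.convexHull(P.astype(np.float32))
            g=np.zeros((400*2,640*2),np.uint8); cv2.fillConvexPoly(g,np.round((h*2+.5)*16).astype(np.int32),1,shift=4)
            mm=cv2.resize(m.astype(np.uint8),(1280,800),interpolation=cv2.INTER_NEAREST)
            c+=1-(g&mm).sum()/(g|mm).sum()
        return c/len(V)
    x0=list(p0); st=[.006,.006,.008,6]
    if fixz: x0=[p0[0],p0[1],p0[3]]; st=[.006,.006,6]
    for _ in range(3):
        s=np.vstack([x0]+[np.array(x0)+np.eye(len(x0))[i]*st[i] for i in range(len(x0))])
        o=minimize(cost,x0,method="Nelder-Mead",options=dict(initial_simplex=s,xatol=1e-5,fatol=1e-5,maxiter=300)); x0=o.x
    return np.round(o.x,4),round(o.fun,3)
E
python3 - <<'E'
from h import *
grab("lamp",'large_flat',2)
k,im=pickle.load(open("lamp2.pkl","rb"))[:2]
print(pose()[0]); find("large_flat")
M=pickle.load(open("lamp2.pkl","rb"))[2]
if M:
    print(fit(["lamp2"],CAP["large"],[.622,-.275,.137,9]),fit(["lamp2"],CAP["large"],[.622,-.275,.137,9],fixz=.138))
o=im.copy()
for m in M[:1]: cv2.drawContours(o,cv2.findContours(m.astype(np.uint8),0,1)[0],-1,(0,0,255),1)
cv2.imwrite("pics/l2o.png",cv2.resize(o[80:300,240:460],None,fx=2.6,fy=2.6))
E
```

```text
0.77 5898 264 329 118 217
[ 0.59099609 -0.29961871  0.29386154]
  large_flat [ 0.624 -0.281  0.141] 0.74
(array([ 0.6191, -0.2828,  0.1327, 12.0862]), np.float64(0.029)) (array([ 0.6201, -0.2829, 11.9963]), np.float64(0.048))
```

View pics/l2o.png

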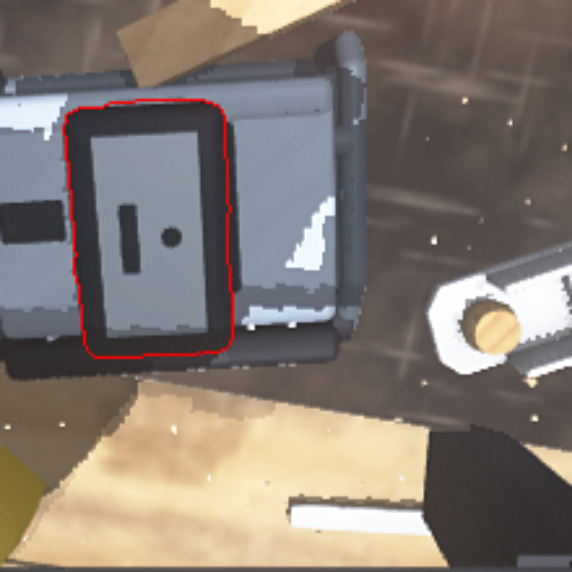

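The outline sits tightly on the cap's top face. The lamp's edges and the pack share the same yaw of about 12°.

Run:
```python
from h import *
k2=pickle.load(open("lamp2.pkl","rb"))[0]
# two-view triangulation: rebuild camera 1 from tool pose 1
p2,M2,_=pose(); off=M2.T@(k2["eye"]-p2); Rc=M2.T@camR(k2["rotation"]).as_matrix()
M1=np.array([[.98806,.1541,-.0006],[.1541,-.98806,-.00106],[-.00077,.00096,-1]]);p1=np.array([.60074,-.2504,.33285])
k1=dict(intrinsics=k2["intrinsics"],eye=p1+M1@off,rotation=M1@Rc)
e1,d1=ray(k1,(354,180.5));e2,d2=ray(k2,(296.5,167.5))
t=np.linalg.lstsq(np.c_[d1,-d2],e2-e1,rcond=None)[0];print(e1+t[0]*d1,e2+t[1]*d2)
plan(.620,-.283,.162,12)
```

```text
[ 0.62236825 -0.28197835  0.14412121] [ 0.62250531 -0.28198995  0.14409976]
at [ 0.5909 -0.2997  0.2938] yaw 9.13 -> rz -2.87 shift [ 0.0319 -0.0103  0.1318] tilt [0.0021 0.0003] q7 -1.06
```

play_rows(
  translation=[
    [0,0,0],
    [0.016,-0.005,0.01],
    [0.016,-0.005,0.02],
    [0,0,0.04],
    [0,0,0.035],
    [0,0,0.027],
    [0,0,0],
    [0,0,0],
    [0,0,0],
    [0,0,0],
    [0,0,0],
    [0,0,0],
  ],
  delta_rot=[
    [0,0,-2.9],
    [0,0,0],
    [0,0,0],
    [0,0,0],
    [0,0,0],
    [0,0,0],
    [0,0,0],
    [0,0,0],
    [0,0,0],
    [0,0,0],
    [0,0,0],
    [0,0,0],
  ],
  grip=[1,1,1,1,1,1,1,-1,-1,-1,-1,-1],
  squeeze=30,
)

```text
clock: 4.9
tool_pos: [0.6192, -0.2845, 0.161]
eef_rot: [0.995, 0.104, 0.0, -0.0]
contact_force: [-0.2, 1.0, 2.1]
opening: 0.518
finger_force: 30.2
```

Run:
```python
from h import *
p,M,a=pose(); print(p,a,r.get_state()["opening"],r.get_state()["finger_force"])
plan(.445,-.045,.29,0)
```

```text
[ 0.61920428 -0.28451321  0.16102219] 11.917207420403518 0.5175925007130395 30.151228280737996
at [ 0.6192 -0.2845  0.161 ] yaw 11.92 -> rz 11.92 shift [-0.1742 -0.2395 -0.129 ] tilt [0.0002 0.0004] q7 -1.08
```

play_rows(
  translation=[
    [0,0,-0.015],
    [0,0,-0.025],
    [0,0,-0.04],
    [0,0,-0.04],
    [0,0,-0.01],
    [0,0,0],
    [-0.025,-0.034,0],
    [-0.025,-0.034,0],
    [-0.025,-0.034,0],
    [-0.025,-0.034,0],
    [-0.025,-0.034,0],
    [-0.025,-0.034,0],
    [-0.024,-0.035,0],
    [0,0,0],
    [0,0,0],
  ],
  delta_rot=[
    [0,0,0],
    [0,0,0],
    [0,0,0],
    [0,0,0],
    [0,0,6],
    [0,0,6],
    [0,0,0],
    [0,0,0],
    [0,0,0],
    [0,0,0],
    [0,0,0],
    [0,0,0],
    [0,0,0],
    [0,0,0],
    [0,0,0],
  ],
  grip=[-1,-1,-1,-1,-1,-1,-1,-1,-1,-1,-1,-1,-1,-1,-1],
)

```text
clock: 6.78
tool_pos: [0.4462, -0.0459, 0.2914]
eef_rot: [1.0, -0.001, 0.001, 0.0]
contact_force: [0.3, -0.1, -2.8]
opening: 0.516
finger_force: 30.1
```

Run:
```python
from h import *
im=r.snapshot("scene"); cv2.imwrite("pics/s1.png",cv2.resize(im[80:330,200:520],None,fx=2.3,fy=2.3))
print(r.get_state()["opening"],r.get_state()["finger_force"],r.get_state()["contact_force"])
plan(.445,-.045,.1135,0)
```

```text
0.5205635702675748 30.11349859647453 [ 1.00753844  0.00476284 -3.62993044]
at [ 0.4464 -0.0463  0.2912] yaw -0.15 -> rz -0.15 shift [-0.0014 -0.0013  0.1777] tilt [ 0.0019 -0.0006] q7 -1.58
```

View pics/s1.png

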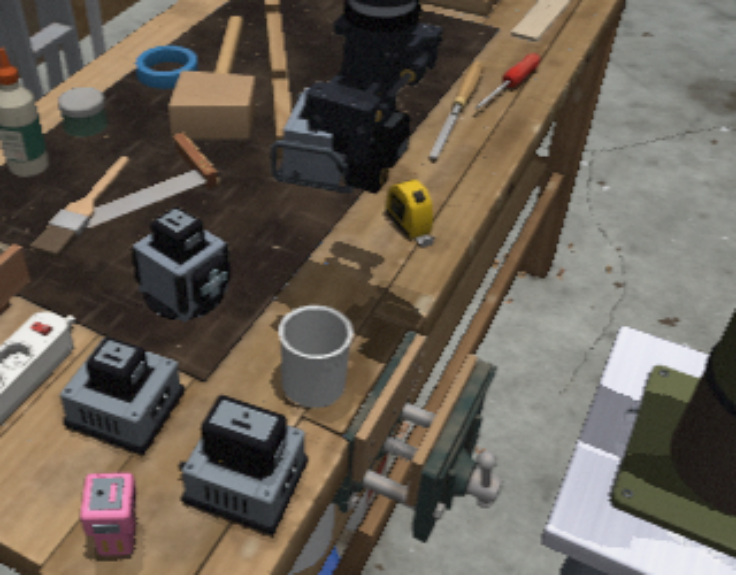

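The scene crop shows the gripper carrying the pack above the strip, with the tape and pot untouched. I'll lower it now.

play_rows(
  translation=[
    [0,0,0.035],
    [0,0,0.045],
    [0,0,0.045],
    [0,0,0.03],
    [0,0,0.014],
    [0,0,0.007],
    [0,0,0.002],
    [0,0,0],
    [0,0,0],
  ],
  delta_rot=[
    [0,0,0],
    [0,0,0],
    [0,0,0],
    [0,0,0],
    [0,0,0],
    [0,0,0],
    [0,0,0],
    [0,0,0],
    [0,0,0],
  ],
  grip=[-1,-1,-1,-1,-1,-1,-1,-1,-1],
)

```text
clock: 7.95
tool_pos: [0.4459, -0.0456, 0.1134]
eef_rot: [1.0, -0.001, 0.001, 0.0]
contact_force: [-0.9, -0.6, -3.5]
opening: 0.522
finger_force: 30.1
```

play_rows(
  translation=[
    [0,0,0.001],
    [0,0,0.001],
    [0,0,0],
  ],
  delta_rot=[
    [0,0,0],
    [0,0,0],
    [0,0,0],
  ],
  grip=[-1,-1,-1],
)

```text
clock: 8.32
tool_pos: [0.4457, -0.0455, 0.1115]
eef_rot: [1.0, -0.001, 0.001, 0.0]
contact_force: [-0.4, 0.8, 6.9]
opening: 0.517
finger_force: 30.2
```

play_rows(
  translation=[
    [0,0,0],
    [0,0,0],
    [0,0,0],
    [0,0,-0.03],
    [0,0,-0.05],
    [0,0,-0.05],
    [0,0,-0.055],
    [-0.006,-0.042,0],
    [-0.006,-0.042,0],
    [-0.006,-0.042,0],
    [-0.006,-0.042,0],
    [-0.006,-0.042,0],
    [-0.006,-0.04,0],
    [-0.004,-0.04,0],
    [0,0,0],
    [0,0,0],
  ],
  delta_rot=[
    [0,0,0],
    [0,0,0],
    [0,0,0],
    [0,0,0],
    [0,0,0],
    [0,0,0],
    [0,0,0],
    [0,0,0],
    [0,0,0],
    [0,0,0],
    [0,0,0],
    [0,0,0],
    [0,0,0],
    [0,0,0],
    [0,0,0],
    [0,0,0],
  ],
  grip=[1,1,1,1,1,1,1,1,1,1,1,1,1,1,1,1],
)

```text
clock: 10.32
tool_pos: [0.4057, 0.2435, 0.2955]
eef_rot: [1.0, -0.001, -0.0, 0.001]
contact_force: [-0.3, -0.8, 0.5]
opening: 1.0
finger_force: 0.0
```

Run:
```python
from h import *
grab("c1_",'large_fresh',1); print(pose()[0],r.get_state()["q"][6]); find("large_fresh"); find("small_fresh"); find("charger_1")
print(fit(["c1_1"],CAP["large"],[.427,.255,.103,5]),fit(["c1_1"],CAP["large"],[.427,.255,.103,5],fixz=.103))
```

```text
0.78 4486 268 329 123 212
[0.40608148 0.24288541 0.29561343] -2.174825382322294
  large_fresh [0.432 0.259 0.107] 0.77
  large_fresh [ 0.442 -0.025  0.078] 0.64
  small_fresh [0.576 0.245 0.048] 0.59
  charger_1 [0.45  0.248 0.058] 0.86
  charger_1 [0.552 0.24  0.055] 0.6
(array([0.4313, 0.2562, 0.0982, 6.9094]), np.float64(0.03)) (array([0.4322, 0.256 , 6.7288]), np.float64(0.043))
```

View pics/c1_1.png

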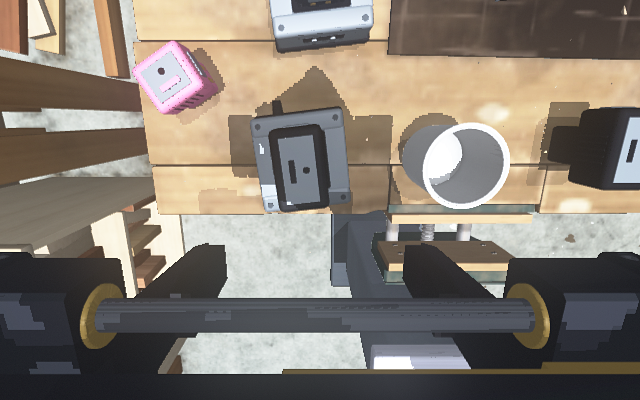

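The image shows charger_1 with the large pack at (298,167), the pot at (465,165), the pack I parked standing upright at (600,148), and the pink look-alike at (175,77), which I leave alone.

Run:
```python
from h import *
plan(.4316,.256,.126,6.9)
```

```text
at [0.4062 0.2434 0.2957] yaw -0.2 -> rz -7.1 shift [ 0.0267 -0.0095  0.1697] tilt [ 0.     -0.0005] q7 -2.17
```

play_rows(
  translation=[
    [0,0,0.01],
    [0.013,-0.005,0.03],
    [0.0135,-0.0045,0.03],
    [0,0,0.04],
    [0,0,0.035],
    [0,0,0.025],
    [0,0,0],
    [0,0,0],
    [0,0,0],
    [0,0,0],
    [0,0,0],
    [0,0,0],
  ],
  delta_rot=[
    [0,0,-7.1],
    [0,0,0],
    [0,0,0],
    [0,0,0],
    [0,0,0],
    [0,0,0],
    [0,0,0],
    [0,0,0],
    [0,0,0],
    [0,0,0],
    [0,0,0],
    [0,0,0],
  ],
  grip=[1,1,1,1,1,1,1,-1,-1,-1,-1,-1],
)

```text
clock: 12.08
tool_pos: [0.4312, 0.2572, 0.126]
eef_rot: [0.998, 0.061, 0.0, -0.0]
contact_force: [0.2, -0.1, 4.7]
opening: 0.521
finger_force: 29.9
```

Run:
```python
from h import *
plan(.6195,-.284,.29,12)
```

```text
at [0.4312 0.2572 0.126 ] yaw 7.01 -> rz -4.99 shift [ 0.0716  0.5685 -0.164 ] tilt [0.0005 0.0001] q7 -2.09
```

play_rows(
  translation=[
    [0,0,-0.015],
    [0,0,-0.03],
    [0,0,-0.04],
    [0,0,-0.045],
    [0,0,-0.034],
    [0.006,0.0474,0],
    [0.006,0.0474,0],
    [0.006,0.0474,0],
    [0.006,0.0474,0],
    [0.006,0.0474,0],
    [0.006,0.0474,0],
    [0.006,0.0474,0],
    [0.006,0.0474,0],
    [0.006,0.0474,0],
    [0.006,0.0474,0],
    [0.006,0.0474,0],
    [0.006,0.0474,0],
    [0,0,0],
    [0,0,0],
    [0,0,0],
  ],
  delta_rot=[
    [0,0,0],
    [0,0,0],
    [0,0,0],
    [0,0,0],
    [0,0,-5],
    [0,0,0],
    [0,0,0],
    [0,0,0],
    [0,0,0],
    [0,0,0],
    [0,0,0],
    [0,0,0],
    [0,0,0],
    [0,0,0],
    [0,0,0],
    [0,0,0],
    [0,0,0],
    [0,0,0],
    [0,0,0],
    [0,0,0],
  ],
  grip=[-1,-1,-1,-1,-1,-1,-1,-1,-1,-1,-1,-1,-1,-1,-1,-1,-1,-1,-1,-1],
)

```text
clock: 14.58
tool_pos: [0.6198, -0.2821, 0.2898]
eef_rot: [0.994, 0.106, -0.0, -0.001]
contact_force: [-0.6, -0.2, -4.1]
opening: 0.517
finger_force: 29.9
```

Run:
```python
from h import *
print(r.get_state()["contact_force"],r.get_state()["opening"]); plan(.6195,-.284,.161,12)
snap("w_lamp"); find("work_lamp"); find("large_fresh")
```

```text
[-0.58519077 -0.16676342 -4.12547241] 0.5165879529894543
at [ 0.6198 -0.2821  0.2898] yaw 12.15 -> rz 0.15 shift [-0.0006  0.0018  0.1288] tilt [-0.0008  0.0015] q7 -1.07
  work_lamp [ 0.648 -0.282  0.085] 0.8
  large_fresh [ 0.637 -0.278  0.269] 0.83
```

View pics/w_lamp.png

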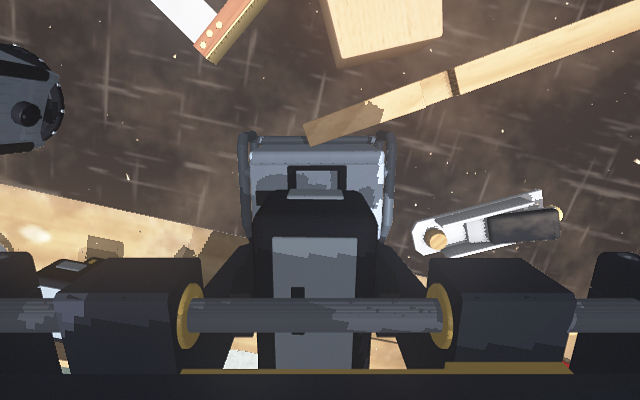

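The well's far rim shows at (288–346, 166), centred on the held pack (inlay centre at column 315). I'll check the x position from that rim.

Run:
```python
from h import *
k=r.get_calibration("wrist"); p,M,a=pose()
im=cv2.imread("pics/w_lamp.png",0)
print(im[158:196,305].tolist())
for uv in ((317,166),(288,180),(346,180)):
    q=onz(k,uv,.091); print(np.round(q,4),"tool",np.round(M.T@(q-p),4))
```

```text
[134, 132, 132, 133, 129, 126, 116, 86, 36, 39, 39, 34, 65, 137, 132, 131, 132, 128, 93, 95, 96, 97, 96, 96, 95, 95, 95, 96, 97, 97, 94, 84, 82, 83, 85, 84, 87, 96]
[ 0.648  -0.2792  0.091 ] tool [0.0282 0.0023 0.199 ]
[ 0.6304 -0.2566  0.091 ] tool [ 0.0157 -0.0235  0.199 ]
[ 0.6412 -0.3071  0.091 ] tool [0.0157 0.0281 0.199 ]
```

play_rows(
  translation=[
    [0,0.002,0.03],
    [0,0,0.035],
    [0,0,0.02],
    [0,0,0.012],
    [0,0,0.01],
    [0,0,0.008],
    [0,0,0.006],
    [0,0,0.004],
    [0,0,0.002],
    [0,0,0],
    [0,0,0],
  ],
  delta_rot=[
    [0,0,0.15],
    [0,0,0],
    [0,0,0],
    [0,0,0],
    [0,0,0],
    [0,0,0],
    [0,0,0],
    [0,0,0],
    [0,0,0],
    [0,0,0],
    [0,0,0],
  ],
  grip=[-1,-1,-1,-1,-1,-1,-1,-1,-1,-1,-1],
)

```text
clock: 16.1
tool_pos: [0.6205, -0.2862, 0.163]
eef_rot: [0.995, 0.103, 0.0, 0.0]
contact_force: [0.3, 0.2, -3.6]
opening: 0.519
finger_force: 29.9
```

play_rows(
  translation=[
    [0,0,0.001],
    [0,0,0.001],
    [0,0,0.001],
    [0,0,0],
  ],
  delta_rot=[
    [0,0,0],
    [0,0,0],
    [0,0,0],
    [0,0,0],
  ],
  grip=[-1,-1,-1,-1],
)

```text
clock: 16.6
tool_pos: [0.6205, -0.2862, 0.1614]
eef_rot: [0.995, 0.103, 0.0, 0.0]
contact_force: [-2.3, 1.3, 6.8]
opening: 0.515
finger_force: 29.9
```

play_rows(
  translation=[
    [0,0,0],
    [0,0,0],
    [0,0,0],
    [0,0,-0.03],
    [0,0,-0.05],
    [0,0,-0.05],
    [0,0,-0.02],
    [0.006,-0.042,0],
    [0.006,-0.042,0],
    [0.006,-0.042,0],
    [0.006,-0.042,0],
    [0.006,-0.042,0],
    [0.006,-0.042,0],
    [0.005,-0.042,0],
    [0.004,-0.04,0],
    [0,0,0],
    [0,0,0],
    [0,0,0],
    [0,0,0],
  ],
  delta_rot=[
    [0,0,0],
    [0,0,0],
    [0,0,0],
    [0,0,0],
    [0,0,0],
    [0,0,0],
    [0,0,0],
    [0,0,0],
    [0,0,0],
    [0,0,0],
    [0,0,0],
    [0,0,0],
    [0,0,0],
    [0,0,0],
    [0,0,0],
    [0,0,10],
    [0,0,10],
    [0,0,0],
    [0,0,0],
  ],
  grip=[1,1,1,1,1,1,1,1,1,1,1,1,1,1,1,1,1,1,1],
)

```text
clock: 18.98
tool_pos: [0.5957, 0.05, 0.3097]
eef_rot: [0.998, -0.07, 0.0, 0.0]
contact_force: [0.7, -0.8, 1.2]
opening: 0.997
finger_force: 0.0
```

Run:
```python
from h import *
grab("lv",'small_flat',1); print(pose()[0],pose()[2],r.get_state()["q"][6]); find("small_flat"); find("laser_level")
print(fit(["lv1"],CAP["small"],[.62,.055,.121,-8]),fit(["lv1"],CAP["small"],[.62,.055,.121,-8],fixz=.121))
```

```text
0.61 3225 275 330 115 177
0.35 5433 259 355 92 201
[0.59569803 0.04984661 0.30970005] -8.045832793941956 -1.8514381404655194
  small_flat [0.642 0.057 0.12 ] 0.79
  laser_level [0.645 0.046 0.086] 0.87
(array([  0.6416,   0.0539,   0.1135, -11.8848]), np.float64(0.048)) (array([  0.6427,   0.0535, -12.1571]), np.float64(0.066))
```

View pics/lv1.png

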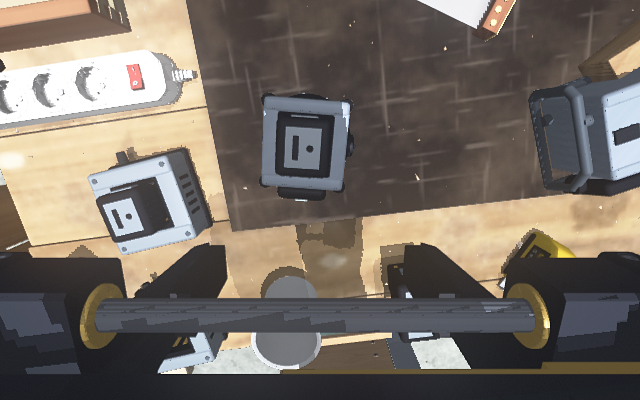

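The level is at (307,148) with the small black pack at (303,146), and charger_2 with its small pack is at (150,200). Pack and level share a yaw of about −12°. The alternatives for small_flat are the black pack in the level at (303,146) and the pink one on the left of the bench. The black pack in the level is the one meant.

Run:
```python
from h import *
im=cv2.imread("pics/lv1.png"); cv2.imwrite("pics/lvc.png",cv2.resize(im[80:220,240:380],None,fx=3.5,fy=3.5,interpolation=cv2.INTER_CUBIC))
plan(.642,.0538,.156,-12)
```

```text
at [0.5957 0.0498 0.3097] yaw -8.09 -> rz 3.91 shift [ 0.0445 -0.0135  0.1537] tilt [0.0001 0.0001] q7 -1.85
```

View pics/lvc.png

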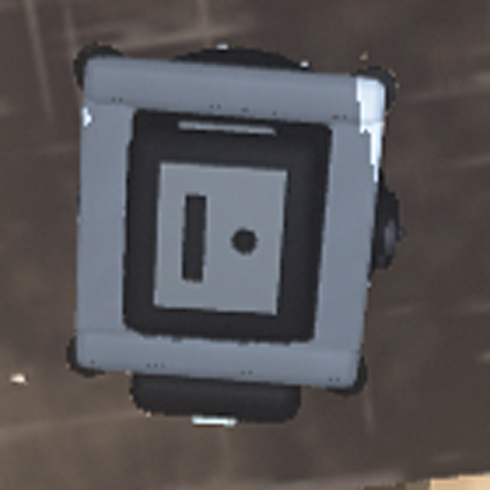

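The crop confirms a black small cap with a grey inlay in the level's body, with the well square to the housing.

play_rows(
  translation=[
    [0,0,0.01],
    [0.015,-0.0045,0.02],
    [0.015,-0.0045,0.03],
    [0.0145,-0.0045,0.03],
    [0,0,0.03],
    [0,0,0.02],
    [0,0,0.014],
    [0,0,0],
    [0,0,0],
    [0,0,0],
    [0,0,0],
    [0,0,0],
    [0,0,0],
  ],
  delta_rot=[
    [0,0,3.9],
    [0,0,0],
    [0,0,0],
    [0,0,0],
    [0,0,0],
    [0,0,0],
    [0,0,0],
    [0,0,0],
    [0,0,0],
    [0,0,0],
    [0,0,0],
    [0,0,0],
    [0,0,0],
  ],
  grip=[1,1,1,1,1,1,1,1,-1,-1,-1,-1,-1],
)

```text
clock: 20.8
tool_pos: [0.6421, 0.0539, 0.1559]
eef_rot: [0.994, -0.105, 0.0, 0.0]
contact_force: [-0.5, 0.1, 0.7]
opening: 0.521
finger_force: 30.0
```

Run:
```python
from h import *
plan(.4314,.257,.27,7); plan(.4314,.257,.27,-12)
```

```text
at [0.6421 0.0539 0.1559] yaw -12.03 -> rz -19.03 shift [-0.1844 -0.2273 -0.1141] tilt [ 0.0003 -0.0001] q7 -1.9
at [0.6421 0.0539 0.1559] yaw -12.03 -> rz -0.03 shift [-0.2483 -0.1548 -0.1141] tilt [ 0.0003 -0.0001] q7 -1.9
```

play_rows(
  translation=[
    [0,0,-0.015],
    [0,0,-0.03],
    [0,0,-0.04],
    [0,0,-0.029],
    [0,0,0],
    [-0.0307,-0.0379,0],
    [-0.0307,-0.0379,0],
    [-0.0307,-0.0379,0],
    [-0.0307,-0.0379,0],
    [-0.0307,-0.0379,0],
    [-0.0307,-0.0379,0],
    [0,0,0],
    [0,0,0],
    [0,0,0],
  ],
  delta_rot=[
    [0,0,0],
    [0,0,0],
    [0,0,0],
    [0,0,-9.5],
    [0,0,-9.5],
    [0,0,0],
    [0,0,0],
    [0,0,0],
    [0,0,0],
    [0,0,0],
    [0,0,0],
    [0,0,0],
    [0,0,0],
    [0,0,0],
  ],
  grip=[-1,-1,-1,-1,-1,-1,-1,-1,-1,-1,-1,-1,-1,-1],
)

```text
clock: 22.55
tool_pos: [0.4328, 0.2561, 0.27]
eef_rot: [0.998, 0.059, 0.001, 0.0]
contact_force: [0.3, -0.4, -1.9]
opening: 0.521
finger_force: 30.0
```

Run:
```python
from h import *
s=r.get_state();print(s["contact_force"],s["opening"]); plan(.4314,.257,.126,7)
k,im=snap("w_c1"); p,M,a=pose()
cv2.imwrite("pics/w_c1c.png",cv2.resize(im[90:260,220:420],None,fx=3,fy=3))
```

```text
[ 0.3119894  -0.44142008 -1.9060532 ] 0.5207671551373305
at [0.4328 0.2561 0.27  ] yaw 6.8 -> rz -0.2 shift [-0.0013 -0.0011  0.144 ] tilt [ 0.0012 -0.0005] q7 -2.09
```

View pics/w_c1c.png

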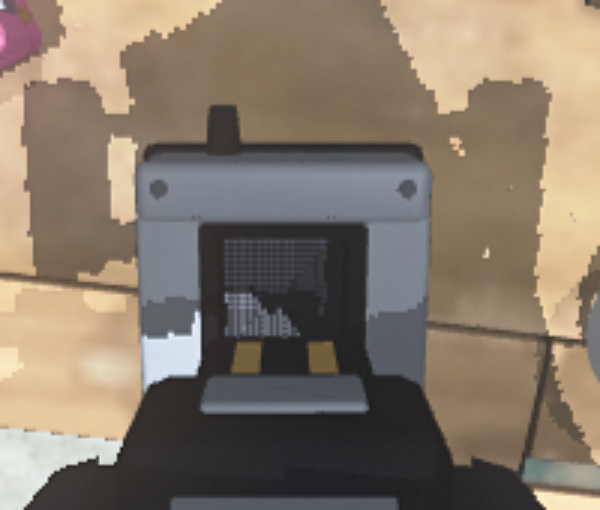

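The well opening is centred under the pack (columns 287–342, far rim at row 165), and it agrees with the planned point to 1 mm.

play_rows(
  translation=[
    [-0.001,-0.0005,0.03],
    [0,0,0.035],
    [0,0,0.025],
    [0,0,0.016],
    [0,0,0.012],
    [0,0,0.01],
    [0,0,0.007],
    [0,0,0.004],
    [0,0,0.002],
    [0,0,0.001],
    [0,0,0.001],
    [0,0,0.001],
    [0,0,0],
  ],
  delta_rot=[
    [0,0,-0.2],
    [0,0,0],
    [0,0,0],
    [0,0,0],
    [0,0,0],
    [0,0,0],
    [0,0,0],
    [0,0,0],
    [0,0,0],
    [0,0,0],
    [0,0,0],
    [0,0,0],
    [0,0,0],
  ],
  grip=[-1,-1,-1,-1,-1,-1,-1,-1,-1,-1,-1,-1,-1],
)

```text
clock: 24.22
tool_pos: [0.4306, 0.2577, 0.1257]
eef_rot: [0.998, 0.062, 0.0, 0.0]
contact_force: [0.7, -0.9, -1.6]
opening: 0.519
finger_force: 30.0
```

play_rows(
  translation=[
    [0,0,0.001],
    [0,0,0.001],
    [0,0,0],
  ],
  delta_rot=[
    [0,0,0],
    [0,0,0],
    [0,0,0],
  ],
  grip=[-1,-1,-1],
)

```text
clock: 24.6
tool_pos: [0.4306, 0.2576, 0.1255]
eef_rot: [0.998, 0.062, 0.001, -0.0]
contact_force: [-2.9, -1.1, 17.4]
opening: 0.517
finger_force: 30.0
```

play_rows(
  translation=[
    [0,0,0],
    [0,0,0],
    [0,0,0],
    [0,0,-0.03],
    [0,0,-0.05],
    [0,0,-0.05],
    [0,0,-0.035],
    [0.033,0.0085,0],
    [0.033,0.0085,0],
    [0.033,0.0085,0],
    [0.032,0.0085,0],
    [0,0,0],
    [0,0,0],
    [0,0,0],
  ],
  delta_rot=[
    [0,0,0],
    [0,0,0],
    [0,0,0],
    [0,0,0],
    [0,0,0],
    [0,0,0],
    [0,0,0],
    [0,0,0],
    [0,0,0],
    [0,0,0],
    [0,0,0],
    [0,0,0],
    [0,0,0],
    [0,0,0],
  ],
  grip=[1,1,1,1,1,1,1,1,1,1,1,1,1,1],
)

```text
clock: 26.35
tool_pos: [0.5636, 0.2408, 0.2886]
eef_rot: [0.998, 0.063, -0.001, -0.0]
contact_force: [0.0, -0.4, -0.5]
opening: 1.0
finger_force: 0.0
```

Run:
```python
from h import *
grab("c2_",'small_fresh',1); print(pose()[0],pose()[2],r.get_state()["q"][6]); find("small_fresh")
print(fit(["c2_1"],CAP["small"],[.588,.245,.091,5]),fit(["c2_1"],CAP["small"],[.588,.245,.091,5],fixz=.091))
```

```text
0.62 2895 295 347 129 187
[0.56391267 0.24077161 0.28882207] 7.233382952803815 -1.9398884084407502
  small_fresh [0.597 0.241 0.092] 0.96
(array([0.5964, 0.2392, 0.079 , 4.6718]), np.float64(0.038)) (array([0.5975, 0.2395, 4.3895]), np.float64(0.086))
```

View pics/c2_1.png

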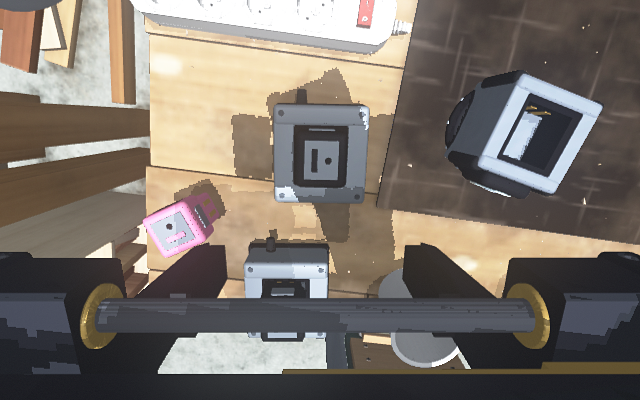

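The image shows charger_2 at (320,150) with its small black pack at (321,158), the empty level well at (535,135), charger_1 with the small_flat under the gripper, and the pink decoy at (180,235).

Run:
```python
from h import *
plan(.597,.2394,.126,5)
```

```text
at [0.5641 0.2407 0.2889] yaw 7.22 -> rz 2.22 shift [0.0326 0.0041 0.1629] tilt [-0.0002  0.0001] q7 -1.94
```

play_rows(
  translation=[
    [0,0,0.01],
    [0.011,0.0015,0.03],
    [0.011,0.0015,0.03],
    [0.0105,0.001,0.03],
    [0,0,0.03],
    [0,0,0.02],
    [0,0,0.013],
    [0,0,0],
    [0,0,0],
    [0,0,0],
    [0,0,0],
    [0,0,0],
    [0,0,0],
  ],
  delta_rot=[
    [0,0,2],
    [0,0,0],
    [0,0,0],
    [0,0,0],
    [0,0,0],
    [0,0,0],
    [0,0,0],
    [0,0,0],
    [0,0,0],
    [0,0,0],
    [0,0,0],
    [0,0,0],
    [0,0,0],
  ],
  grip=[1,1,1,1,1,1,1,1,-1,-1,-1,-1,-1],
)

```text
clock: 28.12
tool_pos: [0.5976, 0.2392, 0.1259]
eef_rot: [0.999, 0.045, 0.0, -0.0]
contact_force: [0.3, -0.5, 1.1]
opening: 0.52
finger_force: 30.0
```

Run:
```python
from h import *
plan(.642,.054,.28,-12)
```

```text
at [0.5976 0.2392 0.1259] yaw 5.16 -> rz 17.16 shift [ 0.082   0.172  -0.1541] tilt [0.0003 0.0001] q7 -1.95
```

Charger_2's well is at about (0.5975, 0.2392), yaw 5°.

play_rows(
  translation=[
    [0,0,-0.015],
    [0,0,-0.03],
    [0,0,-0.04],
    [0,0,-0.04],
    [0,0,-0.029],
    [0.0164,0.0344,0],
    [0.0164,0.0344,0],
    [0.0164,0.0344,0],
    [0.0164,0.0344,0],
    [0.0164,0.0344,0],
    [0,0,0],
    [0,0,0],
    [0,0,0],
  ],
  delta_rot=[
    [0,0,0],
    [0,0,0],
    [0,0,0],
    [0,0,8.6],
    [0,0,8.6],
    [0,0,0],
    [0,0,0],
    [0,0,0],
    [0,0,0],
    [0,0,0],
    [0,0,0],
    [0,0,0],
    [0,0,0],
  ],
  grip=[-1,-1,-1,-1,-1,-1,-1,-1,-1,-1,-1,-1,-1],
)

```text
clock: 29.75
tool_pos: [0.6415, 0.0559, 0.2799]
eef_rot: [0.995, -0.104, -0.0, -0.001]
contact_force: [0.0, 0.3, -3.9]
opening: 0.517
finger_force: 30.0
```

Run:
```python
from h import *
s=r.get_state();print(s["contact_force"],s["opening"]); plan(.642,.054,.156,-12)
k,im=snap("w_lv"); p,M,a=pose()
cv2.imwrite("pics/w_lvc.png",cv2.resize(im[90:260,220:420],None,fx=3,fy=3))
```

```text
[ 0.02854923  0.34569207 -3.91569288] 0.5166132006114366
at [0.6415 0.0559 0.2799] yaw -11.89 -> rz 0.11 shift [0.0009 0.0018 0.1239] tilt [-0.0003  0.0013] q7 -1.9
```

View pics/w_lvc.png

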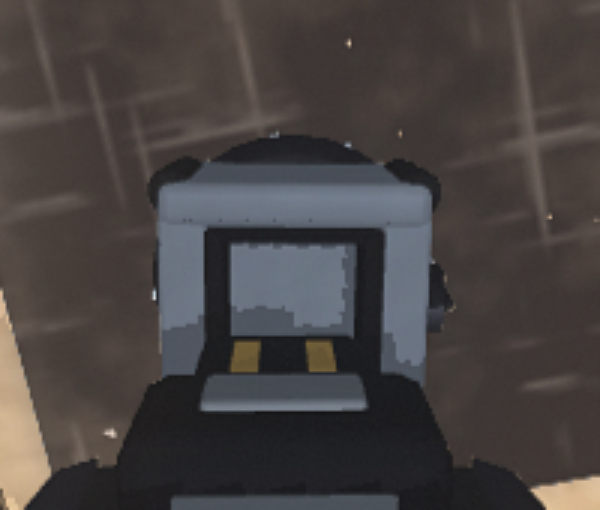

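The level's well is centred about 3 mm to tool +y (columns 288–348 against 314). I'll correct by 2.5 mm and insert.

play_rows(
  translation=[
    [0.001,0.0025,0.03],
    [0,0,0.03],
    [0,0,0.015],
    [0,0,0.013],
    [0,0,0.012],
    [0,0,0.01],
    [0,0,0.007],
    [0,0,0.004],
    [0,0,0.002],
    [0,0,0.001],
    [0,0,0.001],
    [0,0,0.001],
    [0,0,0],
  ],
  delta_rot=[
    [0,0,0],
    [0,0,0],
    [0,0,0],
    [0,0,0],
    [0,0,0],
    [0,0,0],
    [0,0,0],
    [0,0,0],
    [0,0,0],
    [0,0,0],
    [0,0,0],
    [0,0,0],
    [0,0,0],
  ],
  grip=[-1,-1,-1,-1,-1,-1,-1,-1,-1,-1,-1,-1,-1],
)

```text
clock: 31.42
tool_pos: [0.6425, 0.0512, 0.1561]
eef_rot: [0.994, -0.105, 0.001, -0.0]
contact_force: [-4.0, 0.1, 12.5]
opening: 0.523
finger_force: 30.0
```

play_rows(
  translation=[
    [0,0,0],
    [0,0,0],
    [0,0,0],
    [0,0,-0.03],
    [0,0,-0.05],
    [0,0,-0.05],
    [0,0,0],
    [-0.037,0.016,0],
    [-0.037,0.016,0],
    [-0.037,0.016,0],
    [-0.037,0.016,0],
    [-0.037,0.016,0],
    [-0.037,0.016,0],
    [0,0,0],
    [0,0,0],
  ],
  delta_rot=[
    [0,0,0],
    [0,0,0],
    [0,0,0],
    [0,0,0],
    [0,0,0],
    [0,0,-6],
    [0,0,-6],
    [0,0,0],
    [0,0,0],
    [0,0,0],
    [0,0,0],
    [0,0,0],
    [0,0,0],
    [0,0,0],
    [0,0,0],
  ],
  grip=[1,1,1,1,1,1,1,1,1,1,1,1,1,1,1],
)

```text
clock: 33.3
tool_pos: [0.4215, -0.0444, 0.2839]
eef_rot: [1.0, -0.0, 0.001, -0.0]
contact_force: [0.9, 0.4, -0.1]
opening: 0.996
finger_force: 0.0
```

Run:
```python
from h import *
grab("pk",'large_flat',1); find("large_flat")
print(fit(["pk1"],CAP["large"],[.446,-.045,.089,0]),fit(["pk1"],CAP["large"],[.446,-.045,.089,0],fixz=.089))
plan(.4457,-.0455,.112,0)
```

```text
0.95 4363 288 341 126 211
0.36 4052 428 516 123 197
  large_flat [ 0.449 -0.044  0.092] 0.59
(array([ 0.4458, -0.045 ,  0.0821, -0.174 ]), np.float64(0.022)) (array([ 0.4467, -0.0448, -0.0818]), np.float64(0.05))
at [ 0.4215 -0.0441  0.2837] yaw 0.03 -> rz 0.03 shift [0.0242 0.0014 0.1717] tilt [0.0014 0.0002] q7 -1.61
```

play_rows(
  translation=[
    [0.0125,0.0005,0.02],
    [0.012,0.0005,0.04],
    [0,0,0.045],
    [0,0,0.035],
    [0,0,0.02],
    [0,0,0.011],
    [0,0,0],
    [0,0,0],
    [0,0,0],
    [0,0,0],
    [0,0,0],
    [0,0,0],
  ],
  delta_rot=[
    [0,0,0],
    [0,0,0],
    [0,0,0],
    [0,0,0],
    [0,0,0],
    [0,0,0],
    [0,0,0],
    [0,0,0],
    [0,0,0],
    [0,0,0],
    [0,0,0],
    [0,0,0],
  ],
  grip=[1,1,1,1,1,1,1,-1,-1,-1,-1,-1],
)

```text
clock: 34.95
tool_pos: [0.4449, -0.0455, 0.1129]
eef_rot: [1.0, -0.0, 0.0, -0.0]
contact_force: [0.4, 0.9, 2.4]
opening: 0.52
finger_force: 29.9
```

Run:
```python
from h import *
plan(.5975,.2392,.29,5.2)
```

```text
at [ 0.4449 -0.0455  0.1129] yaw -0.03 -> rz -5.23 shift [ 0.1778 -0.2697 -0.1771] tilt [0.0005 0.0001] q7 -1.63
```

play_rows(
  translation=[
    [0,0,-0.017],
    [0,0,-0.035],
    [0,0,-0.045],
    [0,0,-0.045],
    [0,0,-0.035],
    [0.0222,-0.0337,0],
    [0.0222,-0.0337,0],
    [0.0222,-0.0337,0],
    [0.0222,-0.0337,0],
    [0.0222,-0.0337,0],
    [0.0222,-0.0337,0],
    [0.0222,-0.0337,0],
    [0.0222,-0.0337,0],
    [0,0,0],
    [0,0,0],
    [0,0,0],
  ],
  delta_rot=[
    [0,0,0],
    [0,0,0],
    [0,0,0],
    [0,0,0],
    [0,0,-5.2],
    [0,0,0],
    [0,0,0],
    [0,0,0],
    [0,0,0],
    [0,0,0],
    [0,0,0],
    [0,0,0],
    [0,0,0],
    [0,0,0],
    [0,0,0],
    [0,0,0],
  ],
  grip=[-1,-1,-1,-1,-1,-1,-1,-1,-1,-1,-1,-1,-1,-1,-1,-1],
)

```text
clock: 36.95
tool_pos: [0.5969, 0.237, 0.2893]
eef_rot: [0.999, 0.044, -0.001, 0.001]
contact_force: [-0.2, -0.1, -3.3]
opening: 0.519
finger_force: 29.9
```

Run:
```python
from h import *
s=r.get_state();print(s["contact_force"],s["opening"]); plan(.5975,.2392,.127,5.2)
k,im=snap("w_c2"); p,M,a=pose()
cv2.imwrite("pics/w_c2c.png",cv2.resize(im[90:260,220:420],None,fx=3,fy=3))
```

```text
[-0.24827862 -0.09031791 -3.32388339] 0.5193347336967437
at [0.5969 0.237  0.2893] yaw 5.06 -> rz -0.14 shift [ 0.0008 -0.0021  0.1623] tilt [-0.0014 -0.0019] q7 -1.95
```

View pics/w_c2c.png

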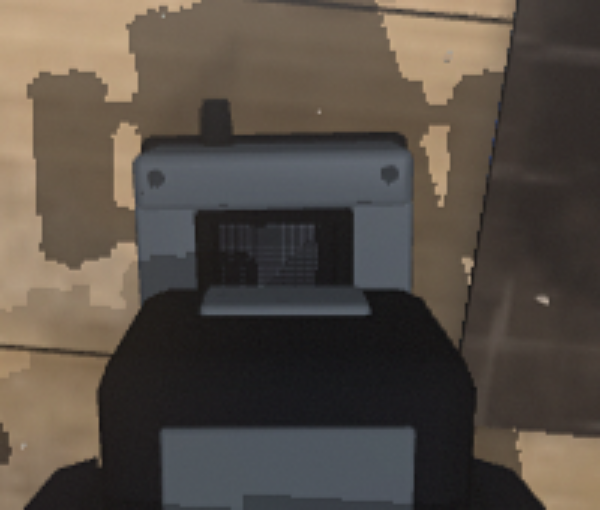

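Charger_2's well sits 2 mm to tool −y and 1 mm ahead (columns 285–338, far rim at row 159), matching the plan. I'll insert.

play_rows(
  translation=[
    [0.001,-0.0022,0.03],
    [0,0,0.04],
    [0,0,0.035],
    [0,0,0.015],
    [0,0,0.012],
    [0,0,0.01],
    [0,0,0.008],
    [0,0,0.006],
    [0,0,0.004],
    [0,0,0.001],
    [0,0,0.001],
    [0,0,0.001],
    [0,0,0],
  ],
  delta_rot=[
    [0,0,0],
    [0,0,0],
    [0,0,0],
    [0,0,0],
    [0,0,0],
    [0,0,0],
    [0,0,0],
    [0,0,0],
    [0,0,0],
    [0,0,0],
    [0,0,0],
    [0,0,0],
    [0,0,0],
  ],
  grip=[-1,-1,-1,-1,-1,-1,-1,-1,-1,-1,-1,-1,-1],
)

```text
clock: 38.62
tool_pos: [0.5984, 0.2412, 0.1271]
eef_rot: [0.999, 0.045, 0.0, -0.0]
contact_force: [-0.5, -0.9, -1.0]
opening: 0.518
finger_force: 29.9
```

play_rows(
  translation=[
    [0,0,0.001],
    [0,0,0.0005],
    [0,0,0],
  ],
  delta_rot=[
    [0,0,0],
    [0,0,0],
    [0,0,0],
  ],
  grip=[-1,-1,-1],
)

```text
clock: 39.0
tool_pos: [0.5985, 0.2412, 0.127]
eef_rot: [0.999, 0.045, 0.001, -0.0]
contact_force: [-3.5, -0.9, 8.8]
opening: 0.52
finger_force: 29.9
```

Seated. I'll release, rise and back off, then check everything.

play_rows(
  translation=[
    [0,0,0],
    [0,0,0],
    [0,0,0],
    [0,0,-0.03],
    [0,0,-0.05],
    [0,0,-0.05],
    [0,0,-0.05],
    [0,0,-0.03],
    [-0.03,0.04,0],
    [-0.03,0.045,0],
    [-0.03,0.045,0],
    [-0.03,0.045,0],
    [-0.02,0.045,0],
    [0,0,0],
    [0,0,0],
  ],
  delta_rot=[
    [0,0,0],
    [0,0,0],
    [0,0,0],
    [0,0,0],
    [0,0,0],
    [0,0,0],
    [0,0,0],
    [0,0,0],
    [0,0,0],
    [0,0,0],
    [0,0,0],
    [0,0,0],
    [0,0,0],
    [0,0,0],
    [0,0,0],
  ],
  grip=[1,1,1,1,1,1,1,1,1,1,1,1,1,1,1],
)

```text
clock: 40.88
tool_pos: [0.479, 0.0102, 0.3354]
eef_rot: [0.999, 0.045, 0.001, -0.0]
contact_force: [0.7, 0.6, 0.1]
opening: 1.001
finger_force: 0.0
```

Run:
```python
from h import *
im=r.snapshot("scene"); cv2.imwrite("pics/s9.png",cv2.resize(im[90:310,200:420],None,fx=2.7,fy=2.7,interpolation=cv2.INTER_CUBIC))
for t in ("large_flat","small_flat"):
    for d in r.look_for("scene",t): print(t,np.round(d["point"],3),round(d["confidence"],2))
for c in ("scene",):
    for t in ("tape_measure","enamel_pot"): print(t,[np.round(d["point"],3) for d in r.look_for(c,t)])
```

```text
large_flat [0.59  0.256 0.102] 0.76
large_flat [0.412 0.29  0.054] 0.75
small_flat [0.43  0.267 0.09 ] 0.91
small_flat [0.5   0.382 0.073] 0.72
small_flat [0.612 0.09  0.062] 0.49
tape_measure [array([ 0.439, -0.199,  0.039])]
enamel_pot [array([0.431, 0.114, 0.054])]
```

View pics/s9.png

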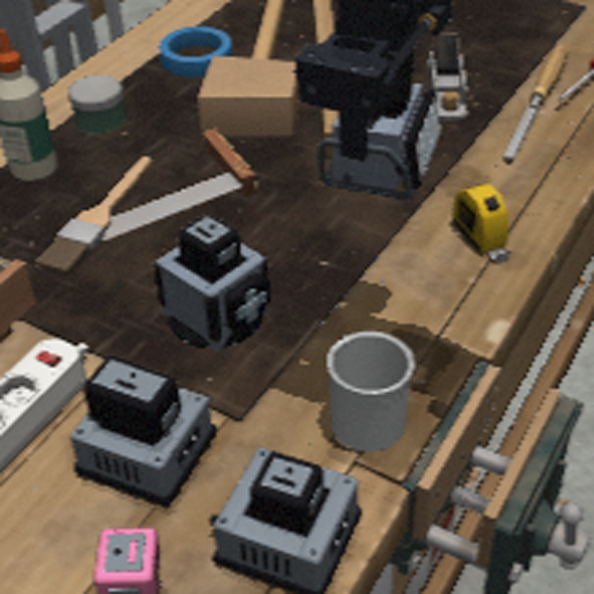

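The final view shows both chargers loaded and seated, the level holding its small pack, and the pot, tape and pink decoy unmoved. The gripper hides the lamp's pack here, but it reached its seat at the right height with contact force. I'll hand in.

```bash
python3 -c "
from plant import r
print(r.finish_job())"
```

```text
the job is handed in; nothing more can be done
None
```

I put the large charged pack in the lamp, the small charged pack in the level and both run-down packs in the chargers. Each was pressed in to its expected seated height with contact felt, and the job was handed in at about 41 s. The lamp's pack was hidden by the gripper in the last picture.

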